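Close the drill jig over a copper tag and hold it clamped

TASK

Get the drill jig on the bench ready for drilling: lift off the file that was left lying across it and lay it flat on the bench, clear of the jig, without dropping it. Then pick up the jig's loose cover plate by its black grip, slide it over the jig's two dowels (red-painted end to red-painted end) until it drops on, and press it fully home, flat on the jig's base, against the sprung nest that carries the copper tag. Finish while still holding the cover pressed down, and leave the mug, the dish of rings and the paste tin where they stand.

Things in the scene. Friction and masses are not known exactly. Their poses are not given: they have to be found in the camera images.
- jig: drill jig screwed to the bench, does not move: dark steel block 84 mm along its x, 158 mm along its y, 24 mm high. Origin: centre of its underside on the bench, z up. A sprung nest (50 x 66 mm) in the middle of its top carries a copper tag whose top is 29 mm above the bench when not pressed. Two dowels stand on the block, one at each end; the +y end has a red painted line
- red_dowel (a point): foot of the thick dowel, 12 mm in diameter, at the red end of the jig (jig y = +50 mm), at the level of the block's top. Both dowels rise 15 mm above the block's top (to 39 mm above the bench); their last 3 mm taper by 2.8 mm in radius. Axes as the jig's
- plain_dowel (a point): foot of the thin dowel, 8 mm in diameter, at the unpainted end of the jig (jig y = -50 mm), at the level of the block's top; axes as the jig's
- nest (a joint): how far the sprung nest is pushed down, m: 0 at rest, about 0.005 when the cover lies flat on the block. The spring pushes up with about 7 N at 0, growing to about 13 N at 0.005, and lifts the cover again when it is not held down
- cover: the jig's loose cover, about 0.45 kg: bright plate 64 mm along its x, 132 mm along its y, 20 mm thick, lying right way up on the bench. Origin: centre of its underside, z up. A red line marks its +y end; three drill bushes stand 1.5 mm proud of its top. It fits one way only, +y end over the jig's +y end. On the dowels it first rests on the tag, underside 29 mm above the bench; home is 24 mm
- red_socket (a point): mouth of the round blind socket in the cover's underside, hidden from above, cover y = +50 mm, at the red end: 14 mm in diameter, 16.5 mm deep, takes the thick dowel. Axes as the cover's
- plain_socket (a point): mouth of the blind slot in the cover's underside, hidden from above, cover y = -50 mm: 10 mm along x, 13 mm along y, 16.5 mm deep, takes the thin dowel. Axes as the cover's
- cover_grip (a point): on the middle of the cover's black grip block, 44 mm above the cover's underside. The block is 22 mm along the cover's x, 34 mm along its y, and rises 32 mm above the plate, to 52 mm above the underside: pinch it along x from above. Axes as the cover's
- file: flat file, 134 mm long along its x, 0.11 kg: black handle from x = -67 to 0 mm (20 mm wide, 17 mm high), steel blade 14 mm wide and 3 mm thick from x = 0 to +67 mm, 7 to 10 mm above its underside. Origin: middle of its length, at its underside, z up. It starts with the handle on the copper tag, between the dowels, the blade pointing roughly along the jig's +x
- file_handle (a point): in the file's handle at x = -30 mm, 10 mm above its underside, near the centre of mass; pinch it along the file's y; axes as the file's. The bench just in front of the jig, on the robot's side of it, is free to lay the file on
- mug: orange mug, 81 mm wide, 101 mm high, 120 mm over its handle (handle at its -y); a bystander on the bench. Origin at its underside, 20 mm from the cup's axis (the axis is at y = +20 mm)
- ring_dish: small white dish of copper rings, 72 mm across, 13 mm high; a bystander. Origin: centre of its underside
- paste_tin: black tin of paste, 55 mm across, 14 mm high; a bystander. Origin: centre of its underside

How it is judged (in metres and radians):
On the way, in this order (a step that is already met when the one before it is completed fails the run):
1. the file is lifted off the jig in the gripper (height (world z) of file above 0.04 m and contact force between file and the fingers above 1 N and contact force between file and jig below 0.05 N), for 0.1 s.
2. the file lies on the bench, off the jig, let go (height (world z) of file below 0.008 m and angle between file's own z axis and vertical below 0.15 rad and contact force between file and jig below 0.05 N and contact force between file and the fingers below 0.05 N and linear speed of file below 0.03 m/s), for 0.2 s.
3. the cover has dropped on over both dowels (z of red_socket in the frame of red_dowel below 0.0075 m and z of plain_socket in the frame of plain_dowel below 0.0075 m and horizontal distance between red_socket and red_dowel below 0.003 m and horizontal distance between plain_socket and plain_dowel below 0.004 m), for 0.1 s.
At the end, for the whole second after the job is handed in: cover on both dowels (sockets within 3 and 4 mm of them), both ends within 1.5 mm of the jig block's top, nest down more than 3.5 mm, gripper still holding it down with over 2 N, at rest; file flat and still on the bench, touching neither jig, cover nor gripper (z of red_socket in the frame of red_dowel below 0.0015 m and z of plain_socket in the frame of plain_dowel below 0.0015 m and horizontal distance between red_socket and red_dowel below 0.003 m and horizontal distance between plain_socket and plain_dowel below 0.004 m and value of joint nest above 0.0035 m and contact force between the fingers and cover above 2 N and linear speed of each of cover, file below 0.02 m/s and height (world z) of file below 0.008 m and angle between file's own z axis and vertical below 0.15 rad and contact force between file and jig below 0.05 N and contact force between file and cover below 0.05 N and contact force between file and the fingers below 0.05 N); the arm keeps its last pose, push and grip.
It fails at once if the mug is pushed more than 25 mm or tipped (distance of mug from where it was at the start of the episode above 0.025 m or angle between mug's own z axis and vertical above 0.3 rad).
It fails at once if the dish of rings is pushed more than 25 mm or tipped (distance of ring_dish from where it was at the start of the episode above 0.025 m or angle between ring_dish's own z axis and vertical above 0.3 rad).
It fails at once if the paste tin is pushed more than 25 mm or tipped (distance of paste_tin from where it was at the start of the episode above 0.025 m or angle between paste_tin's own z axis and vertical above 0.3 rad).
It fails at once if the file is dropped or thrown (linear speed of file above 0.8 m/s and contact force between file and the fingers below 0.05 N).
It fails at once if the cover is dropped or thrown (linear speed of cover above 0.8 m/s and contact force between cover and the fingers below 0.05 N).
It also fails if it takes over 51 s, if anything falls off the work surface, if the arm or the gripper's body presses on something with over 40 N, if the wrist force passes 120 N, or if a joint passes its speed limit or range.

ROBOT

A 6-joint arm with a two-finger parallel gripper is mounted at the origin on the work surface; the furniture and walls round the work are solid. World frame = base frame: x ahead of the robot, y to its left, z up, the work surface at z = 0. Lengths are in mm, angles in degrees, forces in N, time in s.
With the tool pointing down it reaches from about 325 to 925 mm from the base axis. Payload 3.1 kg.
Tool frame: the origin (TCP) lies at the very end of the fingers, on their centre line; the grasp point (between the pads) lies 19 mm behind it; z points along the fingers, y is the line along which they close (so a half turn about z gives the same grasp; the last joint's range is limited). The gripper opens to 85 mm and grips with 20 to 120 N. Pads are 22 mm wide; open, the fingers measure 114 mm over their backs; the gripper's body (76 mm by 85 mm) begins 54 mm behind the grasp point. The pads swing forward as they close: fully open they stand 13 mm farther back than shut.
Start: joints at [-83.033, 12.427, 92.441, -0, 75.132, -6.429], TCP at [144.818, -608.002, 231.3] pointing down, gripper open.
Joint ranges: [-157.48, 157.48], [-44.54, 120.13], [17.64, 146.25], [-64.5, 244.5], [7.68, 150.69], [-147.95, 147.95]. Speed limits (degrees/s): [159.86, 159.86, 180, 180, 180, 180].

INTERFACE

Orientations are given as [roll, pitch, yaw] about the fixed x, y, z axes, in that order (R = Rz(yaw) Ry(pitch) Rx(roll)).
In Python, from station import ctrl gives the robot as it stands. Calls block until the motion is done:
- ctrl.goto(position, orientation): joint-space move of the TCP to a pose.
- ctrl.move_l(position, attitude=None, speed=150): straight line of the TCP; attitude=None keeps the orientation; speed is the mean speed in mm/s.
- ctrl.move_j(angles): joint-space move.
- ctrl.grip(opening, squeeze=None): finger opening in mm; squeeze is the grip in N (None keeps the last); returns when the fingers have stopped.
- ctrl.wait(seconds).
- ctrl.solve_ik(position, orientation): joint angles nearest the present ones, or None.
- ctrl.get_obs(): the state.
- ctrl.get_image(name): name is "side" or "top" or "wrist"; returns the picture (400x640x3 uint8, red, green, blue); there is no depth.
- ctrl.get_calibration(name): a dict with "fx", "fy", "cx", "cy" (pixels), "D" ([k1, k2, p1, p2, k3] as OpenCV has them; the pictures are not rectified), "R" (3x3) and "t" (3): a world point X has camera coordinates R X + t; the wrist camera has in their place "mount" (4x4, takes a point from camera to tool coordinates, whose origin is the TCP and whose axes are the flange's). Camera axes: x right, y down, z forward; pixel columns grow to the right and rows downward; lengths in mm; the calibration is good to about 2 mm. A picture is of the moment at which its call begins: read the wrist's pose just before it. get_calibration takes no time and is no camera call.
A pose or a line that the arm cannot do raises ctrl.Unreachable and nothing moves.
- ctrl.sign_off(): hands the job in; it is judged then, once.
The state is a dict: "t": time; "joint_pos": joint angles; "qvel": joint speeds; "effort": joint torques, N m; "tcp_pos": TCP position; "ee_rot": TCP orientation; "wrist_force": force on the tool from outside, world axes, zero at the start; "moment": the same for the moment, N m; "grip_width": finger opening in mm; "grip_force": force on a finger pad.
Only numpy, scipy, OpenCV 4.12 (cv2) and the standard library are available. Lean on these libraries where they do the work, as an engineer would, in place of code of your own. Each camera call takes 0.05 s, during which the arm holds its last target. There are 200 camera calls.

## Working session

There is one attempt and no reset: what is moved stays moved. The work goes in short steps, each a Python script; the robot and the scene stay as the last script left them, time stands still between calls to the robot, and variables do not carry over. Pictures are saved under pics/ and viewed, at most 10 in all, crops included, and the job is handed in when it is done.

```bash
mkdir -p pics; ls
python3 - <<'E'
from station import ctrl
import cv2,json
for n in("top","side"):
    cv2.imwrite(f"pics/{n}0.png",ctrl.get_image(n)[:,:,::-1])
    c=ctrl.get_calibration(n);print(n,{k:(v.tolist() if hasattr(v,'tolist') else v) for k,v in c.items()})
print(ctrl.get_calibration("wrist"));o=ctrl.get_obs();print(o)
E
```

```text
pics
station.py
top {'fx': 379.9777041862537, 'fy': 379.9777041862537, 'cx': 319.7192006025781, 'cy': 191.02943137922014, 'D': [0.013679865530337667, 0.0, 0.0, 0.0, 0.0], 'R': [[0.001971670540687772, -0.9997330150442245, 0.02302197093784616], [-0.9844857563048581, -0.005979870471371085, -0.1753625866084252], [0.1754534358401989, -0.02231904522441931, -0.9842347037531951]], 't': [-43.73684868399579, 459.0729319866853, 903.9328397573728]}
side {'fx': 389.87976872699676, 'fy': 389.87976872699676, 'cx': 318.1924544150329, 'cy': 207.0012019241457, 'D': [-0.08804465614224426, 0.0, 0.0, 0.0, 0.0], 'R': [[-0.9046503928008437, -0.42615366604832083, -0.0008483624551186404], [-0.26025483085006196, 0.5540501042865854, -0.7907565396246999], [0.3374538336194814, -0.7151374237540642, -0.6121301947477475]], 't': [370.4329744028761, 187.00347750351008, 982.8738619016391]}
{'fx': 344.809328367564, 'fy': 344.809328367564, 'cx': 317.0422656165191, 'cy': 196.82116146736578, 'D': array([-0.02991036,  0.        ,  0.        ,  0.        ,  0.        ]), 'mount': array([[ 1.01579514e-05, -9.52546048e-01, -3
[... 274 characters left out ...]
     1.00000000e+00]])}
{'t': 0.1, 'joint_pos': array([-8.30327208e+01,  1.24734889e+01,  9.25204432e+01, -1.49155691e-03,
        7.51326611e+01, -6.42890927e+00]), 'qvel': array([-0.06075759, -0.14637743, -0.14432128, -0.01345288,  0.00482447,
        0.06991966]), 'effort': array([-8.10040328e-04, -3.98075509e+01, -3.04972136e+01, -1.75908508e-04,
        4.25644001e-03,  6.32095208e-06]), 'tcp_pos': array([ 144.72192335, -607.24965698,  230.07689007]), 'ee_rot': array([-1.79874042e+02, -1.27429530e-02,  1.33965588e+01]), 'wrist_force': array([-0.42485587, -0.92980189,  0.32608727]), 'moment': array([0.03043441, 0.03781913, 0.05578655]), 'grip_force': 0.0, 'grip_width': 85.46889861769112}
```

View pics/top0.png

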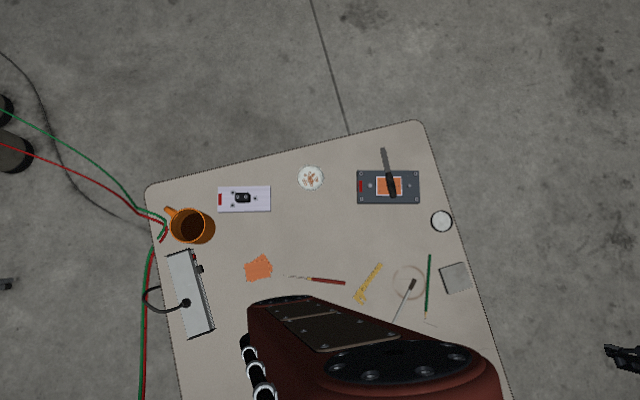

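View pics/side0.png

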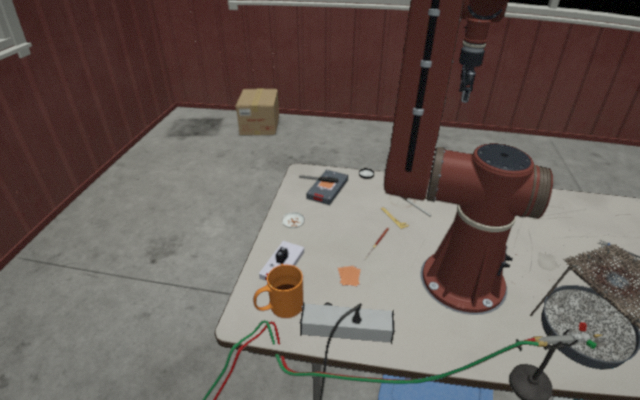

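```bash
cat > h.py <<'E'
import numpy as np, cv2
from scipy.spatial.transform import Rotation as Ro
from station import ctrl
def cam(n, o=None):
    c=ctrl.get_calibration(n); K=np.array([[c['fx'],0,c['cx']],[0,c['fy'],c['cy']],[0,0,1]]); D=np.array(c['D'])
    if 'mount' in c:
        T=np.eye(4); T[:3,:3]=Ro.from_euler('xyz',o['ee_rot'],degrees=True).as_matrix(); T[:3,3]=o['tcp_pos']
        M=T@c['mount']; R=M[:3,:3].T; t=-R@M[:3,3]
    else: R=np.array(c['R']); t=np.array(c['t'])
    return K,D,R,t
def ray(C,px):
    K,D,R,t=C; u=cv2.undistortPoints(np.array(px,float).reshape(-1,1,2),K,D).reshape(-1,2)
    return -R.T@t, np.c_[u,np.ones(len(u))]@R
def plane(C,px,z):
    c,d=ray(C,px); return c+d*((z-c[2])/d[:,2])[:,None]
def tri(C1,p1,C2,p2):
    c1,d1=ray(C1,p1); c2,d2=ray(C2,p2); out=[]
    for a,b in zip(d1,d2):
        s=np.linalg.lstsq(np.c_[a,-b],c2-c1,rcond=None)[0]; P,Q=c1+s[0]*a,c2+s[1]*b
        out.append(np.r_[(P+Q)/2,np.linalg.norm(P-Q)])
    return np.array(out)
def proj(C,X):
    K,D,R,t=C; return cv2.projectPoints(np.array(X,float).reshape(-1,1,3),R,t,K,D)[0].reshape(-1,2)
def snap(name,cam_='wrist'):
    o=ctrl.get_obs(); im=ctrl.get_image(cam_)[:,:,::-1].copy(); cv2.imwrite(f'pics/{name}.png',im)
    np.savez(f'pics/{name}.npz',tcp_pos=o['tcp_pos'],ee_rot=o['ee_rot']); return im,cam(cam_,o)
E
python3 - <<'E'
from h import *
np.set_printoptions(precision=1,suppress=True)
T=cam('top')
print(plane(T,[[388,187],[361,186],[370,185],[407,187],[384,150],[391,196]],30))
print(plane(T,[[244,198],[220,199],[268,198]],20)); print(plane(T,[[311,178],[441,221],[190,222]],10))
E
```

```text
[[ 472.6 -215.    30. ]
 [ 474.8 -146.5   30. ]
 [ 477.5 -169.4   30. ]
 [ 472.9 -263.3   30. ]
 [ 569.5 -207.5   30. ]
 [ 449.6 -221.9   30. ]]
[[444.  148.6  20. ]
 [441.1 208.6  20. ]
 [444.3  88.3  20. ]]
[[ 498.9  -20.    10. ]
 [ 389.  -352.    10. ]
 [ 383.9  282.8   10. ]]
```

Run:
```python
from h import *
A=[180,0,0]
ctrl.goto([515,-255,220],A); ctrl.wait(.3); a,_=snap('j1')
ctrl.move_l([515,-175,220],speed=250); ctrl.wait(.3); b,_=snap('j2')
ctrl.goto([485,110,220],A); ctrl.wait(.3); c,_=snap('c1')
ctrl.move_l([485,190,220],speed=250); ctrl.wait(.3); d,_=snap('c2')
cv2.imwrite('pics/m.png',cv2.resize(np.vstack([np.hstack([a,b]),np.hstack([c,d])]),(800,500),interpolation=cv2.INTER_AREA)); print(ctrl.get_obs()['t'])
```

```text
5.4
```

View pics/m.png

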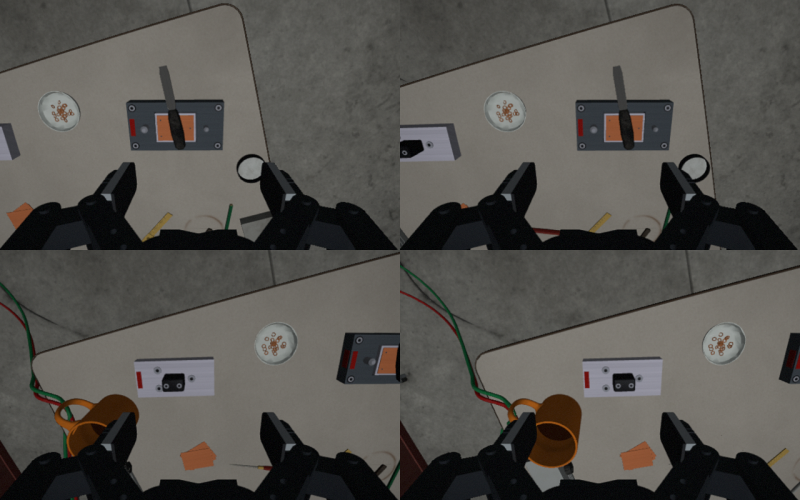

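Run:
```python
import cv2,numpy as np
j1,j2,c1,c2=[cv2.imread(f'pics/{n}.png') for n in('j1','j2','c1','c2')]
cr=lambda im,x,y:cv2.resize(im[y:y+150,x:x+200],None,fx=2,fy=2,interpolation=cv2.INTER_CUBIC)
cv2.imwrite('pics/z.png',np.vstack([np.hstack([cr(j1,180,95),cr(j2,260,95)]),np.hstack([cr(c1,190,140),cr(c2,270,140)])]))
```

```text
(no output)
```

View pics/z.png

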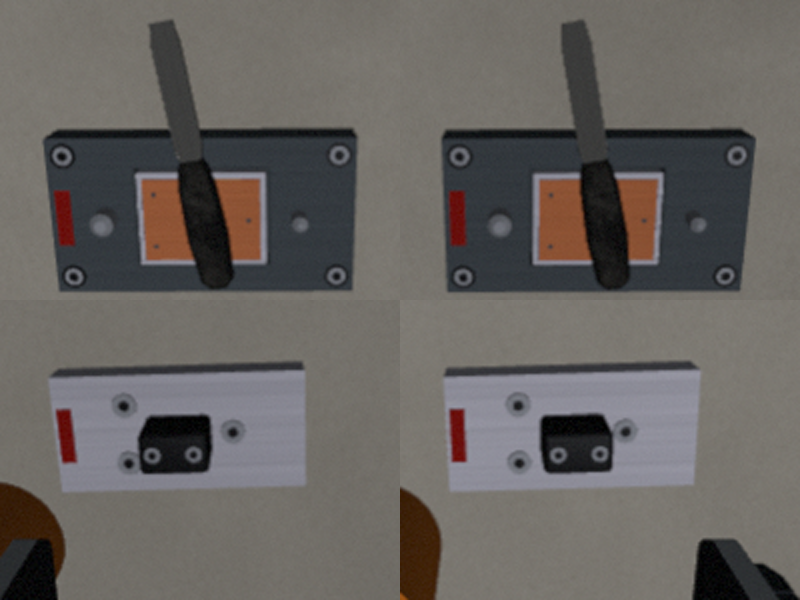

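```bash
cat > m.py <<'E'
from h import *
np.set_printoptions(precision=2,suppress=True)
def load(n): return cv2.imread(f'pics/{n}.png'),cam('wrist',np.load(f'pics/{n}.npz'))
def ref(im,pts,r=7):
    g=cv2.cvtColor(im,cv2.COLOR_BGR2GRAY).astype(float); out=[]
    for p in np.array(pts,float):
        for _ in range(4):
            x0,y0=np.round(p).astype(int); w=g[y0-r:y0+r+1,x0-r:x0+r+1]; w=np.clip(w-np.median(w)-12,0,None)
            Y,X=np.mgrid[y0-r:y0+r+1,x0-r:x0+r+1]; w=w*((X-p[0])**2+(Y-p[1])**2<r*r)
            p=np.array([(X*w).sum(),(Y*w).sum()])/w.sum()
        out.append(p)
    return np.array(out)
def quad(im,guess):
    g=cv2.cvtColor(im,cv2.COLOR_BGR2GRAY); m=((g>cv2.THRESH_BINARY)&(im[:,:,0]>im[:,:,2].astype(int)+4)&(g>100)).astype(np.uint8)
    m=cv2.morphologyEx(m,cv2.MORPH_OPEN,np.ones((3,3)))
    cs=cv2.findContours(m,cv2.RETR_EXTERNAL,cv2.CHAIN_APPROX_NONE)[0]
    c=[c for c in cs if cv2.pointPolygonTest(cv2.convexHull(c),guess,False)>0]; c=max(c,key=cv2.contourArea)
    c=cv2.convexHull(c); q=cv2.approxPolyDP(c,5,True).reshape(-1,2); return q[np.argsort(np.arctan2(*(q-q.mean(0)).T[::-1]))]
if __name__=='__main__':
    j1,J1=load('j1');j2,J2=load('j2');c1,C1=load('c1');c2,C2=load('c2')
    f=lambda p,o:np.array(p,float)/2+o
    s1=ref(j1,f([(62,156),(339,155),(74,276),(336,275)],(180,95))); s2=ref(j2,f([(59,156),(337,156),(63,276),(325,275)],(260,95)))
    S=tri(J1,s1,J2,s2);print('screws\n',S,S.mean(0))
    P=[plane(J,s,24) for J,s in((J1,s1),(J2,s2))]
    for p in P: print(p[:,:2],p.mean(0))
    print('dowels',tri(J1,f([(101,224),(300,224)],(180,95)),J2,f([(100,224),(298,224)],(260,95))))
    print('file tip,junction,end',tri(J1,f([(163,23),(191,161),(216,285)],(180,95)),J2,f([(173,23),(196,161),(612-400,287)],(260,95))))
    q1,q2=quad(c1,(275,220)),quad(c2,(355,220)); print(q1,q2)
    Q=tri(C1,q1,C2,q2);print('cover\n',Q,Q.mean(0))
    for C,q in((C1,q1),(C2,q2)): p=plane(C,q,20);print(p[:,:2],p.mean(0))
    print('gripscrews',tri(C1,f([(152,155),(194,155)],(190,140)),C2,f([(158,155),(200,154)],(270,140))))
    print('bushes',tri(C1,f([(123,105),(128,163),(232,132)],(190,140)),C2,f([(118,105),(119,163),(225,131)],(270,140))))
E
python3 m.py
```

```text
screws
 [[ 510.54 -146.52   23.64    0.04]
 [ 510.91 -286.27   23.47    0.11]
 [ 444.54 -146.53   23.52    0.05]
 [ 444.52 -286.78   22.5     0.1 ]] [ 477.63 -216.53   23.28    0.07]
[[ 510.61 -146.63]
 [ 511.1  -286.22]
 [ 444.73 -146.68]
 [ 445.23 -286.63]] [ 477.91 -216.54   24.  ]
[[ 510.64 -146.55]
 [ 510.98 -286.1 ]
 [ 444.78 -146.57]
 [ 445.12 -286.28]] [ 477.88 -216.38   24.  ]
dowels [[ 478.27 -167.13   36.23    0.14]
 [ 477.53 -266.84   34.52    0.06]]
file tip,junction,end [[ 575.42 -201.88   29.02    0.09]
 [ 511.22 -213.75   38.46    0.11]
 [ 445.74 -224.13   39.31    0.94]]
[[215 179]
 [341 175]
 [342 231]
 [221 235]] [[293 178]
 [419 175]
 [416 231]
 [295 234]]
cover
 [[473.86 215.4   20.08   0.6 ]
 [477.07  86.3   19.06   0.29]
 [414.87  84.    18.98   0.43]
 [411.45 214.67  19.98   0.79]] [444.31 150.09  19.52   0.53]
[[473.53 215.45]
 [477.46  86.37]
 [415.54  84.08]
 [411.02 214.71]] [444.39 150.15  20.  ]
[[474.15 215.41]
 [477.16  86.58]
 [415.08  84.29]
 [411.89 214.66]] [444.57 150.24  20.  ]
gripscrews [[443.08 160.1   51.18   0.35]
 [443.28 139.84  51.14   0.12]]
bushes [[459.2  178.51  21.38   0.37]
 [427.21 177.7   21.79   0.34]
 [444.58 122.39  21.23   0.16]]
```

Run:
```python
from h import *
np.set_printoptions(precision=2,suppress=True)
def st(s): o=ctrl.get_obs(); print(s,round(o['t'],2),o['tcp_pos'],o['ee_rot'],o['wrist_force'],round(o['grip_width'],1),round(o['grip_force'],1))
A=[180,0,9.7]
ctrl.goto([481,-218.1,110],A); ctrl.grip(42,40)
ctrl.move_l([481,-218.1,32],speed=120); st('down')
ctrl.grip(0,40); st('grip')
ctrl.move_l([481,-218.1,90],speed=80); st('up')
snap('f1'); snap('fs','side'); cv2.imwrite('pics/f.png',cv2.resize(np.hstack([cv2.imread('pics/f1.png'),cv2.imread('pics/fs.png')]),(800,250)))
```

```text
down 8.26 [ 481.57 -218.49   32.52] [179.96  -0.05   9.7 ] [ 0.1  -0.06 -0.07] 41.8 0.0
grip 8.58 [ 482.05 -218.87   33.31] [179.89  -0.11   9.71] [-1.42  0.27  2.76] 18.4 39.1
up 9.46 [ 480.6  -217.87   89.67] [-179.97    0.03    9.7 ] [-0.09 -0.23 -0.31] 18.0 38.9
```

View pics/f.png

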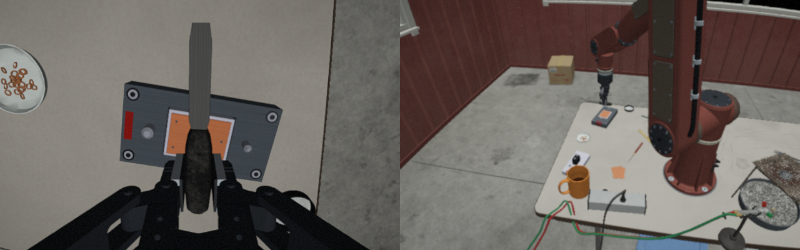

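The file is held centrally and in line with the tool (blade up at column ~200, handle in the pads); the jig stands clear below it. Now I lay it down in front of the jig.

Run:
```python
from h import *
np.set_printoptions(precision=2,suppress=True)
def st(s): o=ctrl.get_obs(); print(s,round(o['t'],2),o['tcp_pos'],o['ee_rot'],o['wrist_force'],round(o['grip_width'],1),round(o['grip_force'],1)); return o
A=[180,0,90]
ctrl.goto([380,-245,90],A); ctrl.move_l([380,-245,15],speed=120); 
z=9
while True:
    ctrl.move_l([380,-245,z],speed=40); ctrl.wait(.1); o=st(z)
    if o['wrist_force'][2]>2 or z<=3: break
    z-=1.5
ctrl.grip(36,40); st('open'); ctrl.move_l([380,-245,100],speed=200); st('up'); snap('f2');
```

```text
9 12.13 [ 380.18 -245.16    9.27] [179.98   0.02  90.  ] [ 0.26  0.83 -0.67] 18.0 38.9
7.5 12.48 [ 379.98 -244.99    7.49] [-180.   -0.   90.] [ 0.24 -0.04 -0.92] 18.2 38.9
6.0 12.83 [ 379.96 -244.94    5.93] [-179.99   -0.01   90.  ] [-0.46  0.3  -0.62] 18.2 38.9
4.5 13.18 [ 379.96 -244.98    4.47] [-179.99   -0.     90.  ] [ 0.14 -0.06 -1.11] 18.1 39.0
3.0 13.53 [ 380.04 -245.08    4.16] [-179.95   -0.03   90.01] [-3.39  1.38 10.39] 18.4 40.1
open 13.85 [ 379.99 -244.97    2.89] [180.  -0.  90.] [ 0.31 -0.47  0.45] 35.9 0.0
up 14.48 [ 379.54 -244.59   99.39] [-179.96   -0.03   90.  ] [ 0.2   0.06 -0.82] 35.9 0.0
```

View pics/f2.png

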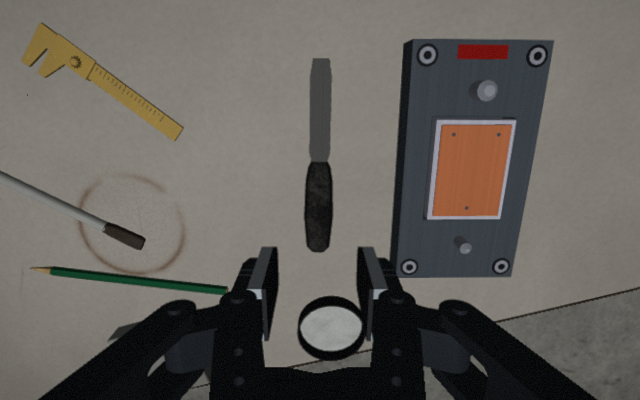

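The file lies flat in front of the jig (columns 305-332, jig edge at ~395), let go. Next, the cover.

Run:
```python
from h import *
np.set_printoptions(precision=2,suppress=True)
def st(s): o=ctrl.get_obs(); print(s,round(o['t'],2),o['tcp_pos'],o['ee_rot'],o['wrist_force'],round(o['grip_width'],1),round(o['grip_force'],1)); return o
A=[180,0,91.5]; p=[443.7,150.05]
ctrl.goto(p+[120],A); ctrl.grip(50,80); ctrl.move_l(p+[26],speed=130); ctrl.wait(.2); st('down'); snap('g0')
ctrl.grip(0,80); ctrl.wait(.2); st('grip'); 
ctrl.move_l(p+[110],speed=120); ctrl.wait(.2); st('up')
ctrl.goto([477.9,-216.5,90],[180,0,90]); ctrl.wait(.4); st('hover'); snap('g1')
cv2.imwrite('pics/g.png',cv2.resize(np.hstack([cv2.imread('pics/g0.png'),cv2.imread('pics/g1.png')]),(800,250)))
```

```text
down 17.38 [444.69 150.24  27.02] [179.87  -0.02  91.5 ] [-0.26  0.07 -0.03] 49.9 0.0
grip 18.0 [443.97 150.12  26.55] [179.98  -0.    91.51] [-1.03 -0.24  6.22] 20.3 80.1
up 19.05 [442.77 149.88 108.84] [-179.87    0.02   91.5 ] [ 0.23  0.12 -5.3 ] 20.6 78.7
hover 20.82 [ 478.1  -215.99   90.07] [179.99   0.    90.06] [ 0.39  0.03 -5.16] 20.9 78.7
```

View pics/g1.png

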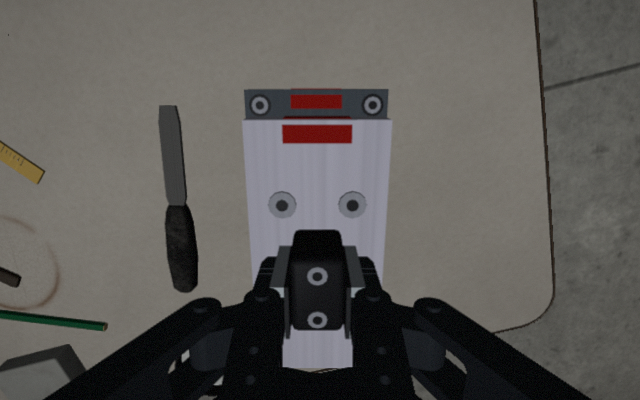

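Run:
```python
from m import *
g,G=load('g1'); tz=np.load('pics/g1.npz')['tcp_pos'][2]; top=tz-26.5+20
sc=ref(g,[(260.5,105),(372,104.5)],9); bu=ref(g,[(282,205),(352.5,205)],12)
print(sc,bu); S=plane(G,sc,24);B=plane(G,bu,top+1.5);print('jig screws (+y 70)',S,S.mean(0)); print('bushes',B,B.mean(0))
m=((g[:,:,2]>90)&(g[:,:,1]<60)).astype(np.uint8); n,l,s,c=cv2.connectedComponentsWithStats(m)
for i in range(1,n):
    if s[i,4]>80: print(s[i],c[i],plane(G,c[i],top if c[i][1]>118 else 24))
# plate edges: columns where bright, rows 150..240; front edge row
gr=cv2.cvtColor(g,cv2.COLOR_BGR2GRAY)
E_=[];
for r in (150,180,220,250):
    k=np.where((gr[r,200:440]>110)&(g[r,200:440,0].astype(int)>g[r,200:440,2]+4))[0]+200; E_+=[(k.min()-.5,r),(k.max()+.5,r)]
P=plane(G,E_,top).reshape(-1,2,3); print('side edges x mid,y,width',np.c_[P.mean(1)[:,:2],P[:,0,0]-P[:,1,0]])
k=[np.where(gr[100:140,c]>110)[0].min()+99.5 for c in (255,270,365,380)]; print('front edge',plane(G,list(zip((255,270,365,380),k)),top)[:,:2])
k=[np.where(np.abs(np.diff(gr[80:100,c].astype(int)))>15)[0]+80 for c in (320,)];print(k)
```

```text
m.py:10: RuntimeWarning: invalid value encountered in divide
  p=np.array([(X*w).sum(),(Y*w).sum()])/w.sum()
m.py:8: RuntimeWarning: invalid value encountered in cast
  x0,y0=np.round(p).astype(int); w=g[y0-r:y0+r+1,x0-r:x0+r+1]; w=np.clip(w-np.median(w)-12,0,None)
m.py:8: RuntimeWarning: overflow encountered in scalar subtract
  x0,y0=np.round(p).astype(int); w=g[y0-r:y0+r+1,x0-r:x0+r+1]; w=np.clip(w-np.median(w)-12,0,None)
  return _methods._mean(a, axis=axis, dtype=dtype,
  ret = ret.dtype.type(ret / rcount)
m.py:9: RuntimeWarning: overflow encountered in scalar subtract
  Y,X=np.mgrid[y0-r:y0+r+1,x0-r:x0+r+1]; w=w*((X-p[0])**2+(Y-p[1])**2<r*r)
  math.ceil((stop - start) / step))
Traceback (most recent call last):
  File "m.py", line 9, in ref
    Y,X=np.mgrid[y0-r:y0+r+1,x0-r:x0+r+1]; w=w*((X-p[0])**2+(Y-p[1])**2<r*r)
                                             ~^^~~~~~~~~~~~~~~~~~~~~~~~~~~~~
ValueError: operands could not be broadcast together with shapes (0,0) (25,25)
```

Run:
```python
from m import *
g,G=load('g1'); tz=np.load('pics/g1.npz')['tcp_pos'][2]; top=tz-26.5+20
sc=ref(g,[(260.5,105),(372,104.5)],9); bu=ref(255-g,[(282,205),(352.5,205)],18)
print(sc,bu); S=plane(G,sc,24);B=plane(G,bu,top+1.5);print('jig screws (+y 70)',S,S.mean(0)); print('bushes',B,B.mean(0))
m=((g[:,:,2]>90)&(g[:,:,1]<60)).astype(np.uint8); n,l,s,c=cv2.connectedComponentsWithStats(m)
for i in range(1,n):
    if s[i,4]>80: print(s[i],c[i],plane(G,c[i],top if c[i][1]>118 else 24))
gr=cv2.cvtColor(g,cv2.COLOR_BGR2GRAY)
E_=[]
for r in (150,180,240):
    k=np.where((gr[r,200:440]>110)&(g[r,200:440,0].astype(int)>g[r,200:440,2]+4))[0]+200; E_+=[(k.min()-.5,r),(k.max()+.5,r)]
P=plane(G,E_,top).reshape(-1,2,3); print('side edges x mid,y,width',np.c_[P.mean(1)[:,:2],P[:,0,0]-P[:,1,0]])
k=[np.where(gr[110:140,c]>110)[0].min()+109.5 for c in (255,270,365,380)]; print('front edge',plane(G,list(zip((255,270,365,380),k)),top)[:,:2])
```

```text
[[259.64 104.93]
 [372.2  104.59]] [[281.83 203.94]
 [351.78 203.84]]
jig screws (+y 70) [[ 444.55 -146.35   24.  ]
 [ 510.31 -146.09   24.  ]] [ 477.43 -146.22   24.  ]
bushes [[ 462.35 -186.54   85.07]
 [ 493.78 -186.46   85.07]] [ 478.06 -186.5    85.07]
[291  95  51  14 668] [315.97 101.05] [[ 477.47 -144.17   24.  ]]
[ 283  125   69   18 1239] [316.92 133.48] [[ 478.08 -155.3    83.57]]
side edges x mid,y,width [[ 477.91 -162.36  -63.21]
 [ 477.91 -175.79  -63.13]
 [ 478.16 -204.97  -63.52]]
front edge [[ 452.17 -145.33]
 [ 458.3  -149.45]
 [ 498.35 -149.4 ]
 [ 504.68 -149.38]]
```

Run:
```python
from h import *
np.set_printoptions(precision=2,suppress=True)
def st(s): o=ctrl.get_obs(); print(s,round(o['t'],2),o['tcp_pos'],o['ee_rot'],o['wrist_force'],o['moment'],round(o['grip_width'],1),round(o['grip_force'],1)); return o
p=[477.7,-216.9]; z=72
ctrl.move_l(p+[z],speed=60); ctrl.wait(.2); st('pre')
while z>50:
    z-=2; ctrl.move_l(p+[z],speed=25); ctrl.wait(.1); o=st(z)
    if o['wrist_force'][2]>12 or o['t']>32: break
snap('p1')
```

```text
pre 21.52 [ 478.   -217.13   72.3 ] [179.97   0.02  90.  ] [ 0.76  0.4  -3.76] [ 0.07 -0.04  0.02] 20.5 78.6
70 21.88 [ 477.69 -216.91   70.02] [180.   0.  90.] [-0.34  0.27 -3.46] [0.03 0.04 0.02] 20.6 78.6
68 22.23 [ 477.64 -216.86   67.92] [-179.99   -0.     90.  ] [-0.57 -0.27 -3.89] [ 0.05 -0.03 -0.01] 20.6 78.6
66 22.57 [ 477.67 -216.9    65.95] [-180.   -0.   90.] [-1.1   1.58 -4.02] [ 0.02 -0.03 -0.  ] 20.3 78.6
64 22.93 [ 477.67 -216.89   63.96] [-180.   -0.   90.] [-0.64  0.26 -3.63] [0.02 0.   0.05] 20.6 78.6
62 23.27 [ 477.65 -216.88   61.93] [-179.99   -0.     90.  ] [-0.35 -0.37 -4.07] [ 0.02 -0.02  0.  ] 20.6 78.6
60 23.62 [ 477.69 -216.89   59.94] [-180.   -0.   90.] [-0.15  0.1  -3.93] [0.04 0.02 0.05] 20.9 78.6
58 23.98 [ 477.65 -216.89   57.93] [-179.99   -0.     90.  ] [ 0.95 -0.22 -4.55] [-0.03 -0.05  0.01] 20.8 78.6
56 24.32 [ 477.65 -216.86   55.93] [-179.99   -0.     90.  ] [-0.48  0.28 -5.3 ] [-0.01  0.05  0.03] 20.9 78.6
54 24.68 [ 477.98 -217.05   54.79] [179.98   0.01  90.  ] [-1.66  1.41  3.53] [0.29 0.39 0.02] 20.3 79.7
52 25.02 [ 478.01 -217.09   52.61] [179.98   0.02  90.  ] [-2.05  1.94  6.17] [0.29 0.54 0.01] 20.5 79.9
50 25.38 [ 478.03 -217.1    50.91] [179.99   0.01  90.  ] [-3.69  1.51  7.83] [ 0.37  0.61 -0.02] 20.4 80.4
```

Run:
```python
from h import *
np.set_printoptions(precision=2,suppress=True)
def st(s): o=ctrl.get_obs(); print(s,round(o['t'],2),o['tcp_pos'],o['ee_rot'],o['wrist_force'],o['moment'],round(o['grip_width'],1),round(o['grip_force'],1)); return o
p=[477.7,-216.9]; z=50
while z>38:
    z-=1.; ctrl.move_l(p+[z],speed=25); ctrl.wait(.15); o=st(z)
    if o['wrist_force'][2]>28: break
ctrl.wait(.5); st('end'); a,_=snap('p1'); b,_=snap('p2','side'); c,_=snap('p3','top')
cv2.imwrite('pics/p.png',np.hstack([cv2.resize(a[50:350,120:520],(533,400)),cv2.resize(b[140:240,270:380],(267,243)).copy() if 0 else cv2.resize(b[140:290,270:370],(267,400))]))
```

```text
49.0 25.82 [ 478.07 -217.06   50.56] [-180.      0.     90.01] [-6.35  3.02 11.58] [ 0.51  0.87 -0.03] 20.5 80.8
48.0 26.23 [ 478.02 -217.07   50.52] [-179.96   -0.01   90.01] [-8.56  3.52 18.23] [ 0.74  1.24 -0.04] 20.6 81.8
47.0 26.62 [ 478.06 -217.07   50.51] [-179.94   -0.02   90.02] [-10.14   6.27  23.79] [0.96 1.58 0.02] 20.6 82.6
46.0 27.02 [ 478.04 -217.06   50.49] [-179.9    -0.04   90.03] [-12.48   6.18  30.38] [ 1.08  1.91 -0.07] 20.3 83.5
end 27.52 [ 478.05 -217.08   50.5 ] [-179.91   -0.04   90.02] [-13.33   7.87  30.24] [1.14 1.94 0.01] 20.7 83.5
```

View pics/p.png

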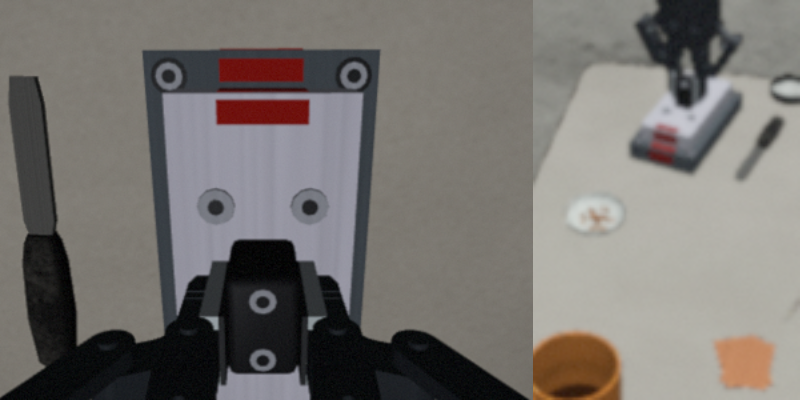

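The cover sits flat and centred on the block, red end to red end. There is a hard stop at TCP z 50.5, 4.8 mm below the first tag contact. The file lies clear to the left, and the dish and mug haven't moved.

```bash
python3 -c "
from station import ctrl
print(ctrl.sign_off())"
```

```text
the job is handed in; nothing more can be done
None
```

The job is handed in (no verdict came back): the file lies flat on the bench clear of the jig, and the cover is over both dowels, red end to red end, and held pressed against its stop with about 30 N. It took about 28 s of the 51 s.

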